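# Start up the bench tester

### The job

Start the tester on the repair bench: first switch it on by pressing down the raised half of the rocker until it is fully over, then push the long bar key fully in so that it stays down, then press the round button fully in and let it come up again. Leave the small square key unpressed, and do not lift or shift the jar, bottle, screwdriver and board holder standing around the work.

Things in the scene. Friction and masses are not known exactly. Their poses are not given: they have to be found in the camera images.
- tester: The tester: fixed low white box on the bench, 220 mm deep (x) by 300 mm wide (y), grey top panel 60 mm above the bench. Origin: centre of its underside, z up; its x axis points away from the robot, turned by up to 0.35 rad. Four dark grey plastic controls on 6 mm high aluminium plates, squared with it, take any of four places: two near, two far, about 100 mm apart in x and 144 mm in y.
- rocker_base: Aluminium plate (72 by 42 mm, fixed) of the rocker, a dark grey V-shaped paddle 60 mm along the tester's x by 32 mm across. Each half is 30 mm long; the pivot line, at the bottom of the V, runs along the tester's y, 76 mm above the bench over the plate's centre. Off: near half level, far (+x) half sloping up. On: far half level, near half raised. Origin: centre of the plate's underside.
- rocker_raised (a point): Point on the top face of the rocker's raised (far, +x) half, on its centre line, 20 mm from the pivot line; it moves with the rocker: about 83 mm above the bench when off, 76 mm when fully over.
- rocker (a joint): Rocker angle, rad: 0 to 0.04 = off (as found), 0.36 = fully over (on), far half pressed down. It stays where it is left; stiff by friction of 0.05 N m (2.5 N pushed 20 mm from the pivot).
- bar_top (a point): centre of the flat top face of the long bar key, 24 mm (x) by 64 mm (y), on an aluminium plate 36 by 78 mm; it sits 18 mm above the tester's panel (78 mm above the bench) when the key is up, and moves with it. Its z axis points up, its x axis along the tester's x axis.
- bar (a joint): How far the bar key is pushed in, m: 0 = up (as found), 0.008 = fully in. No spring: it takes 3 N to move and stays in where it is left.
- round_top (a point): centre of the flat top face of the round start button, a disc of 40 mm diameter, on an aluminium plate 54 by 54 mm; it sits 18 mm above the tester's panel (78 mm above the bench) when the key is up, and moves with it. Its z axis points up, its x axis along the tester's x axis.
- round (a joint): How far the round button is pushed in, m: 0 = up, 0.008 = fully in. Sprung: 1.2 N to start, 3.6 N fully in; it comes up again by itself.
- square_top (a point): centre of the flat top face of the small square key, 24 by 24 mm, on an aluminium plate 36 by 36 mm; to be left alone; it sits 18 mm above the tester's panel (78 mm above the bench) when the key is up, and moves with it. Its z axis points up, its x axis along the tester's x axis.
- square (a joint): How far the small square key is pushed in, m: 0 = up, 0.008 = fully in. Sprung like the round button.
- jar: Loose bystander: small white jar, 32 mm diameter, 45 mm high, standing on the middle of the tester's panel among the controls. Origin at the centre of its underside.
- bottle: Loose bystander: amber bottle, 48 mm diameter, 100 mm high, standing on the bench to the right (-y) of the tester. Origin at the centre of its underside.
- driver: Loose bystander: screwdriver with orange handle, 170 mm long, lying on the bench to the left (+y) of the tester, along its own x axis.
- holder: Loose bystander: blue circuit-board holder with a green board, 70 by 100 by 40 mm, on the bench farther left. Origin at the centre of its underside.

How it is judged:
By the outcome, as a careful person would: the job done as asked, in the order asked, and still so for the second after the job is handed in, with the robot touching nothing.
It also fails if it takes over 42 s, if anything falls off the work surface, if the arm or the gripper's body presses on something with over 40 N, if the wrist force passes 120 N, or if a joint passes its speed limit or range.

### The arm

A 7-joint arm with a two-finger parallel gripper is mounted at the origin on the work surface. World frame = base frame: x ahead of the robot, y to its left, z up, the work surface at z = 0. Lengths are in m, angles in degrees, forces in N, time in s.
With the tool pointing down it reaches from about 0.35 to 0.9 m from the base axis. Payload 19.9 kg.
Tool frame: the origin (TCP) lies between the finger pads; the fingertips stand 8 mm ahead of it and the grasp point (between the pads) lies 11 mm behind it (bot.tips_ahead is the distance from the TCP to the fingertips, in m); z points along the fingers, y is the line along which they close (so a half turn about z gives the same grasp; the last joint's range is limited). The gripper opens to 94 mm and grips with 3 to 60 N. Pads are 16 mm wide; open, the fingers measure 119 mm over their backs; the gripper's body (75 mm by 177 mm) begins 78 mm behind the grasp point.
Start: joints at [-73.195, 23.915, -0.59, 92.452, 0.269, 63.638, -3.037], TCP at [0.205, 0.59, 0.213] pointing down, gripper open.
Joint ranges: [-161.28, 161.28], [-22.2, 115.67], [-73.04, 71.86], [3.21, 147.25], [-68.34, 248.33], [10.77, 114.83], [-161.83, 161.83]. Speed limits (degrees/s): [108.29, 108.29, 136.94, 136.94, 172.46, 172.46, 172.46].

### API

Orientations are given as [roll, pitch, yaw] about the fixed x, y, z axes, in that order (R = Rz(yaw) Ry(pitch) Rx(roll)).
In Python, from bench import bot gives the robot as it stands.
- The arm moves only by the shell command python3 -m creep 'ROWS' [FORCE]. ROWS is JSON, a list that holds one entry, the list of rows, each a list of 7 numbers: the turn, a rotation vector about the tool's x, y, z in degrees, then the shift along the tool's x, y, z in m, then the opening, from -1 (shut) to 1 (fully open), so that 0 is half open. In form: [[[wx, wy, wz, x, y, z, hand], ...]]. A call has exactly 10 rows; each row is the pose to reach, as a shift and turn from the pose commanded when the call began, along the tool's axes at that moment; what a row does not reach only later rows make up. A row lasts 1/12 s, in which the tool goes at most 41.7 mm and 7.16 degrees, less where a joint would pass 70% of its speed; a pose out of reach is approached as far as the arm can. A call with a gripper value outside its range is refused whole. The fingers move at their own pace and stop on an object; FORCE is the grip in N (left out, the last holds). Time passes only in rows, so rows that repeat a pose let the fingers close, or fill a call up. It gives the time, the measured TCP pose, the force, the opening and the grip force at its end, in the units of the state.
- bot.get_obs(): the state, without advancing time (a new reading comes with each control period).
- bot.camera(name): name is "scene" or "side" or "wrist"; returns the picture (480x640x3 uint8, blue, green, red); there is no depth.
- bot.camera_info(name): a dict with "intrinsics" (3x3 intrinsics, pixels), "extrinsics" (4x4, takes a point from camera to world coordinates). Camera axes: x right, y down, z forward; pixel columns grow to the right and rows downward; lengths in m; the calibration is good to about 2 mm. A picture is of the moment at which its call begins: read the wrist's pose just before it. camera_info takes no time and is no camera call; for the wrist camera it gives the pose at the moment of the call.
- bot.hand_in(): hands the job in; it is judged then, once.
The state is a dict: "time_s": time; "qpos": joint angles; "joint_velocities": joint speeds; "effort": joint torques, N m; "eef_pos": TCP position; "eef_rot": TCP orientation; "wrist_force": force on the tool from outside, world axes, zero at the start; "ft_torque": the same for the moment, N m; "opening": finger opening in m; "grip_force": force on a finger pad.
Only numpy, scipy, OpenCV 4.12 (cv2) and the standard library are available. Lean on these libraries where they do the work, as an engineer would, in place of code of your own. Each camera call takes 0.05 s, during which the arm holds its last target. There are 200 camera calls.

## Working session

There is one attempt and no reset: what is moved stays moved. The work goes in short steps, Python scripts to look and compute and a shell command to move; the robot and the scene stay as the last step left them, time stands still between calls to the robot, and variables do not carry over. Pictures are saved under pics/ and viewed, at most 10 in all, crops included, and the job is handed in when it is done.

```bash
mkdir -p pics
python3 - <<'E'
from bench import bot
import cv2
o=bot.get_obs()
for k in("time_s","eef_pos","eef_rot","opening","wrist_force"):print(k,o[k])
for n in("scene","side"):
    cv2.imwrite(f"pics/{n}0.png",bot.camera(n))
    i=bot.camera_info(n);print(n,i)
E
```

```text
time_s 0.0
eef_pos [0.2052414  0.58991623 0.2128014 ]
eef_rot [-1.79925624e+02  6.73344992e-03  1.60819856e+02]
opening 0.0938508201560459
wrist_force [-0.18797725 -0.38642385 -0.3930356 ]
scene {'intrinsics': array([[471.02597392,   0.        , 320.12527297],
       [  0.        , 471.02597392, 241.96528736],
       [  0.        ,   0.        ,   1.        ]]), 'extrinsics': array([[-0.11047619,  0.60297704, -0.79007196,  1.2529544 ],
       [ 0.99383531,  0.07445638, -0.08214398,  0.13706929],
       [ 0.00929496, -0.79427636, -0.60748552,  0.58177497],
       [ 0.        ,  0.        ,  0.        ,  1.        ]])}
side {'intrinsics': array([[490.94325723,   0.        , 317.44020167],
       [  0.        , 490.94325723, 230.46158485],
       [  0.        ,   0.        ,   1.        ]]), 'extrinsics': array([[-0.86906078, -0.38860352,  0.30613832,  0.28918219],
       [-0.49452344,  0.69919763, -0.51630344,  0.53684182],
       [-0.01341385, -0.60009165, -0.79981878,  0.78470368],
       [ 0.        ,  0.        ,  0.        ,  1.        ]])}
```

View pics/scene0.png

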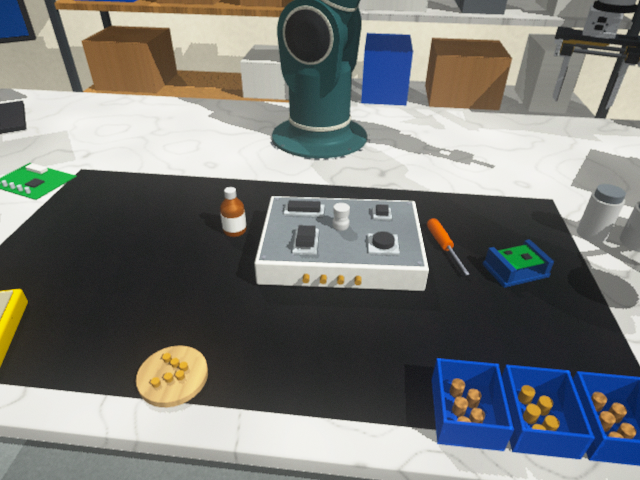

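View pics/side0.png

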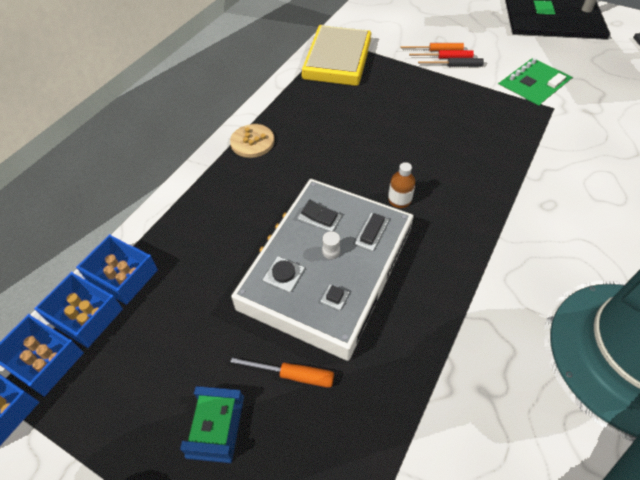

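The scene view looks back at the robot. Near places hold the bar (305,207) on −y and the square key (382,211) on +y. Far places hold the rocker (306,238) on −y and the round button (383,241) on +y. The jar is at (341,215). The side view agrees: rocker (320,214), bar (373,230), round (284,271), square (336,295). I'll enlarge both.

Run:
```python
import cv2
a=cv2.imread("pics/scene0.png")[185:297,245:440]
b=cv2.imread("pics/side0.png")[170:362,225:421]
cv2.imwrite("pics/sceneC.png",cv2.resize(a,None,fx=4,fy=4,interpolation=cv2.INTER_CUBIC))
cv2.imwrite("pics/sideC.png",cv2.resize(b,None,fx=3,fy=3,interpolation=cv2.INTER_CUBIC))
```

```text
(no output)
```

View pics/sceneC.png

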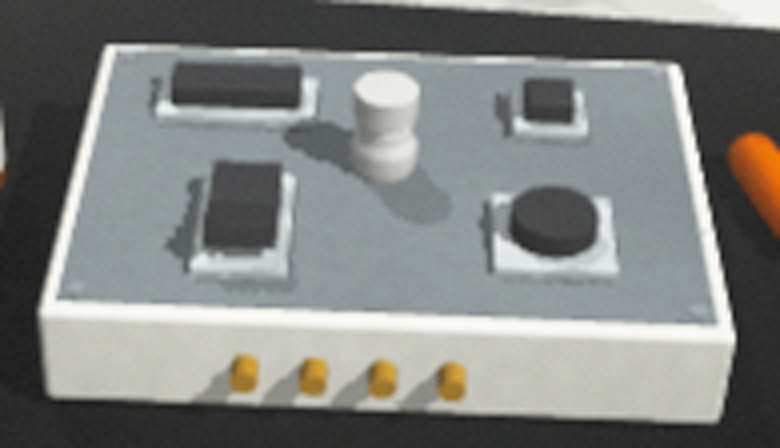

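View pics/sideC.png

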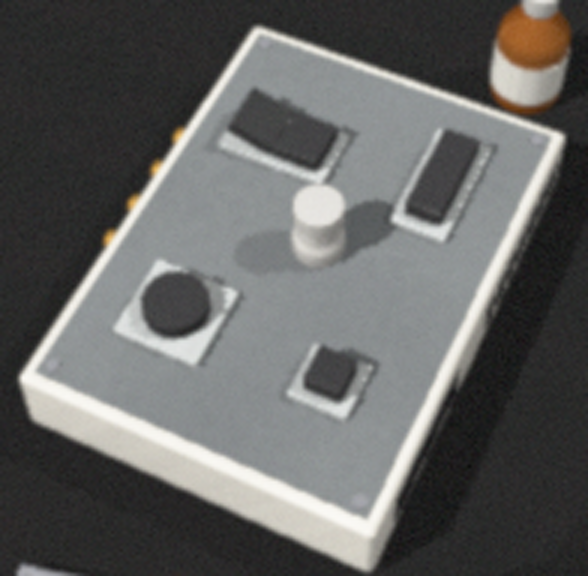

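The tester's top corners in the scene crop are (107,44), (680,64), (40,312) and (735,340). In the side crop they are (563,135), (372,526), (258,27) and (22,378). The controls are clear in both views: the rocker's far half is raised and nothing has been pressed. Next I fit the pose.

```bash
cat > h.py <<'E'
import numpy as np
from bench import bot
def full(n,p):
    p=np.array(p,float)
    return (p+.5)/4-.5+[245,185] if n=="scene" else (p+.5)/3-.5+[225,170]
def onz(n,uv,z):
    i=bot.camera_info(n);E=i["extrinsics"]
    d=E[:3,:3]@np.linalg.solve(i["intrinsics"],[*uv,1]);return E[:3,3]+d*(z-E[2,3])/d[2]
def proj(n,P):
    i=bot.camera_info(n);c=np.linalg.inv(i["extrinsics"])@[*P,1];q=i["intrinsics"]@c[:3];return q[:2]/q[2]
E
python3 - <<'E'
from h import *
from scipy.optimize import least_squares
C=[(-.11,-.15),(-.11,.15),(.11,-.15),(.11,.15)]
S={"scene":[(107,44),(680,64),(40,312),(735,340)],"side":[(563,135),(372,526),(258,27),(22,378)]}
def w(p,x,y,z=.06):
    c,s=np.cos(p[2]),np.sin(p[2]);return np.array([p[0]+c*x-s*y,p[1]+s*x+c*y,z])
for cams in(["scene"],["side"],["scene","side"]):
    f=lambda p:np.concatenate([proj(n,w(p,*c))-full(n,m) for n in cams for c,m in zip(C,S[n])])
    r=least_squares(f,[.6,0,0]);print(cams,r.x,np.round(r.fun,1))
p=r.x
c,s=np.cos(p[2]),np.sin(p[2])
for k,n,uv,z in[("bar","scene",(237,80),.078),("bar","side",(445,172),.078),("round","scene",(554,212),.078),("round","side",(177,300),.078),("square","scene",(549,91),.078),("square","side",(332,369),.078),
 ("rockpivot","scene",(245,202),.076),("rockpivot","side",(286,132),.076),("jartop","scene",(387,84),.105),("jartop","side",(319,205),.105)]:
    P=onz(n,full(n,uv),z);d=P[:2]-p[:2];print(k,n,np.round(P[:2],4),"local mm",np.round([1e3*(c*d[0]+s*d[1]),1e3*(c*d[1]-s*d[0])],1))
P=[onz("scene",(233,190),.1),onz("side",(405,167),.1)];print("bottle",P)
E
```

```text
['scene'] [0.52773397 0.10277026 0.05963842] [-0.5 -0.4  0.5 -0.4 -0.9 -0.   0.9  0. ]
['side'] [0.52801914 0.10129469 0.06349177] [ 1.5 -1.7  1.2  3.  -1.  -2.2 -1.8 -1. ]
['scene', 'side'] [0.52784234 0.10208063 0.06210236] [-1.  -0.4  0.  -0.5 -1.2  0.1  0.6 -0.1  1.5 -1.3  0.9  3.5 -0.9 -1.9
 -2.1 -0.8]
bar scene [0.4818 0.024 ] local mm [-50.8 -75.1]
bar side [0.4758 0.0251] local mm [-56.7 -73.6]
round scene [0.5713 0.1792] local mm [48.2 74.3]
round side [0.5687 0.181 ] local mm [45.6 76.2]
square scene [0.4725 0.1763] local mm [-50.6  77.5]
square side [0.4708 0.1774] local mm [-52.2  78.7]
rockpivot scene [0.5782 0.041 ] local mm [ 46.4 -64.1]
rockpivot side [0.5755 0.0433] local mm [ 43.9 -61.7]
jartop scene [0.5178 0.0995] local mm [-10.2  -2. ]
jartop side [0.5211 0.1008] local mm [-6.8 -0.8]
bottle [array([ 0.48060321, -0.1161942 ,  0.1       ]), array([ 0.47945783, -0.1197446 ,  0.1       ])]
```

```bash
python3 -m creep '[[[0,0,-22.7,-0.552,-0.387,0.04,-1],[0,0,-22.7,-0.552,-0.387,0.04,-1],[0,0,-22.7,-0.552,-0.387,0.04,-1],[0,0,-22.7,-0.552,-0.387,0.04,-1],[0,0,-22.7,-0.552,-0.387,0.04,-1],[0,0,-22.7,-0.552,-0.387,0.04,-1],[0,0,-22.7,-0.552,-0.387,0.04,-1],[0,0,-22.7,-0.552,-0.387,0.04,-1],[0,0,-22.7,-0.552,-0.387,0.04,-1],[0,0,-22.7,-0.552,-0.387,0.04,-1]]]' 20
cat >> h.py <<'E'
from scipy.spatial.transform import Rotation as Ro
def go(x,y,ztip,yaw):
    "turn and shift, tool axes, to bring the tips to x,y,ztip pointing down with tool yaw"
    o=bot.get_obs();R=Ro.from_euler("xyz",o["eef_rot"],degrees=True)
    G=Ro.from_euler("xyz",[180,0,yaw],degrees=True)
    d=np.array([x,y,ztip+bot.tips_ahead])-o["eef_pos"]
    print("t",o["time_s"],"turn",np.round((R.inv()*G).as_rotvec(degrees=True),2),"shift",np.round(R.inv().apply(d),4),"F",np.round(o["wrist_force"],2))
E
python3 -c "
from h import *
print(bot.tips_ahead,bot.get_obs()['qpos']);go(.599,.0435,.14,183.56)"
```

```text
time_s: 0.93
eef_pos: [0.4471, 0.2539, 0.1889]
eef_rot: [-180.0, -0.0, -176.5]
wrist_force: [-0.0, 1.3, -0.5]
opening: 0.031
grip_force: 0.0
0.008 [-38.52486981  14.14605283   6.39276196 109.78314898  -1.87426526
  56.17731562  62.24163313]
t 0.9333 turn [-0.01 -0.01 -0.04] shift [-0.1386 -0.2193  0.0409] F [-0.03  1.33 -0.54]
```

```bash
python3 -m creep '[[[0,0,0,-0.138,-0.219,0.02,-1],[0,0,0,-0.138,-0.219,0.02,-1],[0,0,0,-0.138,-0.219,0.02,-1],[0,0,0,-0.138,-0.219,0.02,-1],[0,0,0,-0.138,-0.219,0.02,-1],[0,0,0,-0.138,-0.219,0.02,-1],[0,0,0,-0.138,-0.219,0.02,-1],[0,0,0,-0.138,-0.219,0.02,-1],[0,0,0,-0.138,-0.219,0.02,-1],[0,0,0,-0.138,-0.219,0.02,-1]]]'
python3 - <<'E'
from h import *
import cv2
go(.599,.0435,.10,183.56)
i=bot.camera_info("wrist");im=bot.camera("wrist");cv2.imwrite("pics/wrist1.png",im)
print(i)
for n,P in dict(rp=(.577,.042,.076),rr=(.597,.0432,.083),bar=(.479,.0245,.078),rnd=(.570,.180,.078),tip=(*bot.get_obs()["eef_pos"][:2],bot.get_obs()["eef_pos"][2]-.008)).items(): print(n,proj("wrist",P))
E
```

```text
time_s: 1.77
eef_pos: [0.5972, 0.0469, 0.1688]
eef_rot: [180.0, -0.0, -176.4]
wrist_force: [0.4, 0.3, 0.6]
opening: 0.0001
grip_force: 0.0
t 1.7667 turn [ 0.02 -0.03  0.02] shift [-0.0017 -0.0035  0.0608] F [0.43 0.26 0.58]
{'intrinsics': array([[396.98685697,   0.        , 322.86946032],
       [  0.        , 396.98685697, 242.96118899],
       [  0.        ,   0.        ,   1.        ]]), 'extrinsics': array([[-6.33493739e-02,  9.63605557e-01,  2.59713664e-01,
         5.21991263e-01],
       [ 9.97991309e-01,  6.12846442e-02,  1.60480617e-02,
         4.09359187e-02],
       [-4.52458085e-04,  2.60208614e-01, -9.65552315e-01,
         3.41269928e-01],
       [ 0.00000000e+00,  0.00000000e+00,  0.00000000e+00,
         1.00000000e+00]])}
rp [319.14013595 219.41286852]
rr [318.99693893 250.51149507]
bar [300.39939646  61.48656236]
rnd [522.96187553 222.67448649]
tip [325.30467959 295.85328587]
```

View pics/wrist1.png

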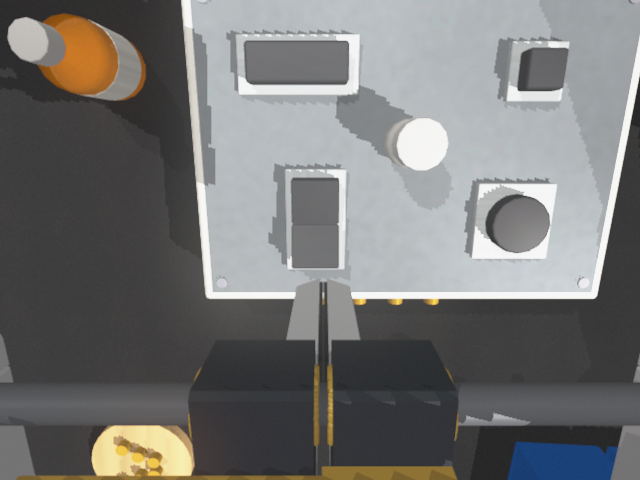

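The wrist view shows the rocker pivot line at (315,225), with the raised half below it down to row 268. The bar centre is at (297,63), the round button at (518,223), and the closed fingers are just beyond the rocker. These sit about 2–3 mm from my estimates, so I'll average them in.

Run:
```python
from h import *
for n,uv,z in[("pivot",(315.5,225),.076),("bar",(297,63),.078),("round",(518.5,223),.078),("plate",(316,219.5),.066)]:print(n,onz("wrist",uv,z).round(4))
go(.600,.041,.09,183.56)
```

```text
pivot [0.581  0.0398 0.076 ]
bar [0.48   0.0225 0.078 ]
round [0.5704 0.177  0.078 ]
plate [0.5793 0.0398 0.066 ]
t 1.8167 turn [ 0.02 -0.02  0.05] shift [-0.0025 -0.0063  0.071 ] F [-0.11 -0.01  0.5 ]
```

```bash
python3 -m creep '[[[0,0,0,-0.003,-0.006,0.02,-1],[0,0,0,-0.003,-0.006,0.04,-1],[0,0,0,-0.003,-0.006,0.06,-1],[0,0,0,-0.003,-0.006,0.065,-1],[0,0,0,-0.003,-0.006,0.068,-1],[0,0,0,-0.003,-0.006,0.068,-1],[0,0,0,-0.003,-0.006,0.068,-1],[0,0,0,-0.003,-0.006,0.068,-1],[0,0,0,-0.003,-0.006,0.068,-1],[0,0,0,-0.003,-0.006,0.068,-1]]]'
python3 -c "
from h import *
go(.601,.041,.075,183.56)"
```

```text
time_s: 2.65
eef_pos: [0.6013, 0.04, 0.1017]
eef_rot: [180.0, 0.1, -176.5]
wrist_force: [0.3, -0.5, -0.4]
opening: 0.0005
grip_force: 0.0
t 2.65 turn [ 0.    0.05 -0.04] shift [0.0003 0.001  0.0187] F [ 0.25 -0.46 -0.41]
```

```bash
python3 -m creep '[[[0,0,0,0,0.001,0.004,-1],[0,0,0,0,0.001,0.008,-1],[0,0,0,0,0.001,0.011,-1],[0,0,0,0,0.001,0.013,-1],[0,0,0,0,0.001,0.015,-1],[0,0,0,0,0.001,0.017,-1],[0,0,0,0,0.001,0.019,-1],[0,0,0,0,0.001,0.019,-1],[0,0,0,0,0.001,0.019,-1],[0,0,0,0,0.001,0.019,-1]]]'
```

```text
time_s: 3.48
eef_pos: [0.6013, 0.0409, 0.0837]
eef_rot: [180.0, 0.1, -176.5]
wrist_force: [-8.7, -0.1, 30.3]
opening: 0.0002
grip_force: 15.2
```

30 N with the tips at 75.7 mm: the rocker is on its stop. I lift, move over the bar, and check from the wrist camera.

```bash
python3 -m creep '[[[0,0,0,0,0,-0.02,-1],[0,0,0,0,0,-0.04,-1],[0,0,0,0.02,-0.002,-0.05,-1],[0,0,0,0.05,-0.004,-0.05,-1],[0,0,0,0.08,-0.007,-0.05,-1],[0,0,0,0.11,-0.009,-0.04,-1],[0,0,0,0.1225,-0.010,-0.03,-1],[0,0,0,0.1225,-0.010,-0.03,-1],[0,0,0,0.1225,-0.010,-0.03,-1],[0,0,0,0.1225,-0.010,-0.03,-1]]]'
python3 - <<'E'
from h import *
import cv2
go(.4798,.023,.08,183.56)
im=bot.camera("side")[170:362,225:421]
cv2.imwrite("pics/side2.png",cv2.resize(im,None,fx=3,fy=3,interpolation=cv2.INTER_CUBIC))
E
```

```text
time_s: 4.32
eef_pos: [0.4802, 0.0235, 0.1124]
eef_rot: [-180.0, 0.0, -176.5]
wrist_force: [-0.2, 1.0, 1.0]
opening: 0.0012
grip_force: 0.0
t 4.3167 turn [-0.01  0.03 -0.04] shift [ 0.0005 -0.0005  0.0244] F [-0.21  0.95  1.01]
```

View pics/side2.png

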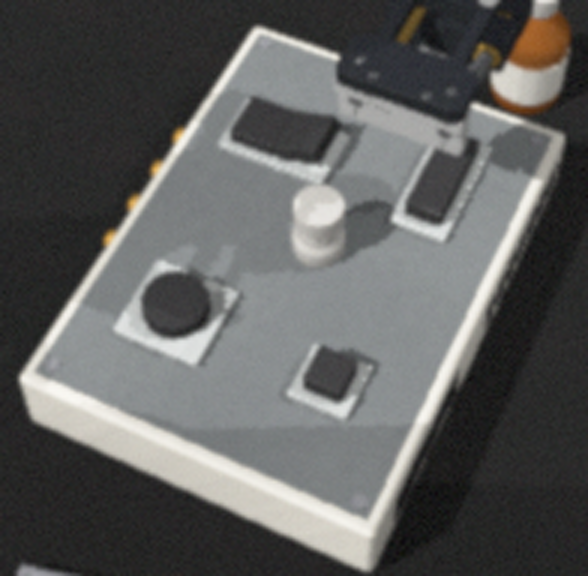

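The crop shows the rocker over: its far half at (260,125) lies level, near half raised. The jar and other keys are unchanged. Now the bar.

```bash
python3 -m creep '[[[0,0,0,0.0005,0,0.012,-1],[0,0,0,0.0005,0,0.022,-1],[0,0,0,0.0005,0,0.025,-1],[0,0,0,0.0005,0,0.028,-1],[0,0,0,0.0005,0,0.030,-1],[0,0,0,0.0005,0,0.032,-1],[0,0,0,0.0005,0,0.034,-1],[0,0,0,0.0005,0,0.035,-1],[0,0,0,0.0005,0,0.035,-1],[0,0,0,0.0005,0,0.035,-1]]]'
python3 -c "
from h import *
print(bot.get_obs()['eef_pos'])
go(.570,.178,.08,183.56)"
```

```text
time_s: 5.2
eef_pos: [0.479, 0.0234, 0.078]
eef_rot: [180.0, 0.0, -176.5]
wrist_force: [-9.4, -0.1, 25.2]
opening: 0.0004
grip_force: 12.4
[0.47904259 0.02343726 0.0779988 ]
t 5.2 turn [ 0.02  0.03 -0.05] shift [-0.1003  0.1487 -0.0099] F [-9.39 -0.11 25.18]
```

Tips at 70.0 mm with 25 N, so the bar is fully in. I lift well above the jar (top at 105 mm) and move over the round button.

```bash
python3 -m creep '[[[0,0,0,0,0,-0.03,-1],[0,0,0,0,0,-0.06,-1],[0,0,0,0,0,-0.07,-1],[0,0,0,-0.02,0.03,-0.07,-1],[0,0,0,-0.04,0.06,-0.07,-1],[0,0,0,-0.06,0.09,-0.07,-1],[0,0,0,-0.08,0.12,-0.07,-1],[0,0,0,-0.1,0.1487,-0.07,-1],[0,0,0,-0.1,0.1487,-0.06,-1],[0,0,0,-0.1,0.1487,-0.05,-1]]]'
python3 - <<'E'
from h import *
import cv2
go(.570,.178,.08,183.56)
im=bot.camera("scene")[185:297,245:440]
cv2.imwrite("pics/scene3.png",cv2.resize(im,None,fx=4,fy=4,interpolation=cv2.INTER_CUBIC))
E
```

```text
time_s: 6.03
eef_pos: [0.57, 0.1797, 0.1263]
eef_rot: [180.0, 0.0, -176.3]
wrist_force: [-0.7, -0.4, -0.5]
opening: 0.0002
grip_force: 0.0
t 6.0333 turn [0.02 0.04 0.1 ] shift [ 0.0002 -0.0017  0.0383] F [-0.74 -0.37 -0.52]
```

View pics/scene3.png

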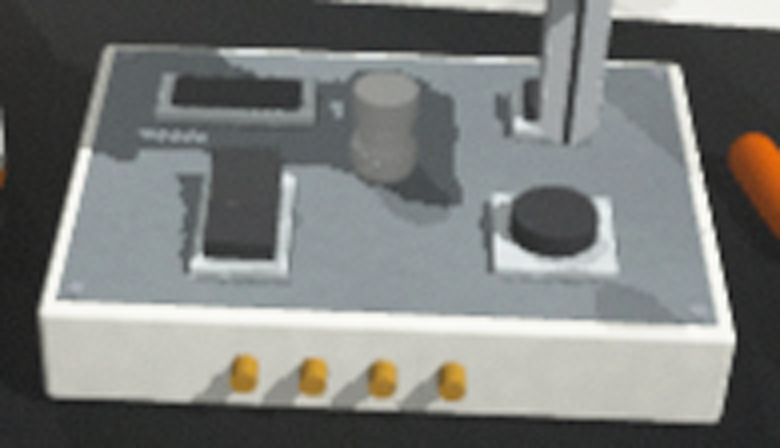

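The bar at (237,92) is now low and flush on its plate, the rocker is over, and the jar has not moved. Next is the round button.

```bash
python3 -m creep '[[[0,0,0,0,-0.001,0.02,-1],[0,0,0,0,-0.001,0.034,-1],[0,0,0,0,-0.001,0.038,-1],[0,0,0,0,-0.001,0.041,-1],[0,0,0,0,-0.001,0.043,-1],[0,0,0,0,-0.001,0.045,-1],[0,0,0,0,-0.001,0.047,-1],[0,0,0,0,-0.001,0.049,-1],[0,0,0,0,-0.001,0.049,-1],[0,0,0,0,-0.001,0.049,-1]]]'
```

```text
time_s: 6.92
eef_pos: [0.5699, 0.1768, 0.0784]
eef_rot: [-180.0, 0.0, -176.5]
wrist_force: [-0.4, -3.0, 3.2]
opening: 0.0003
grip_force: 1.7
```

3.2 N and tips at 70.4 mm: just short of the stop, so I press a little more.

```bash
python3 -m creep '[[[0,0,0,0,0,0.0005,-1],[0,0,0,0,0,0.001,-1],[0,0,0,0,0,0.0013,-1],[0,0,0,0,0,0.0013,-1],[0,0,0,0,0,0.0013,-1],[0,0,0,0,0,0.0013,-1],[0,0,0,0,0,0.0013,-1],[0,0,0,0,0,0.0013,-1],[0,0,0,0,0,0.0013,-1],[0,0,0,0,0,0.0013,-1]]]'
```

```text
time_s: 7.75
eef_pos: [0.5701, 0.1767, 0.0779]
eef_rot: [180.0, 0.1, -176.5]
wrist_force: [-5.7, -5.2, 19.8]
opening: 0.0002
grip_force: 10.0
```

19.8 N with the tips at 69.9 mm: it is fully in. I lift clear and check.

```bash
python3 -m creep '[[[0,0,0,0,0,-0.02,-1],[0,0,0,0,0,-0.05,-1],[0,0,0,0,0,-0.08,-1],[0,0,0,0,0,-0.11,-1],[0,0,0,0,0,-0.14,-1],[0,0,0,0,0,-0.14,-1],[0,0,0,0,0,-0.14,-1],[0,0,0,0,0,-0.14,-1],[0,0,0,0,0,-0.14,-1],[0,0,0,0,0,-0.14,-1]]]'
python3 - <<'E'
from h import *
import cv2
a=bot.camera("scene")[160:300,210:570]
b=cv2.resize(bot.camera("side")[150:450,180:440],(242,280))
a=cv2.resize(a,None,fx=2,fy=2,interpolation=cv2.INTER_CUBIC)
w=cv2.resize(bot.camera("wrist"),(400,300))
c=np.zeros((590,800,3),np.uint8);c[:280,:720]=a;c[290:590,:400]=w;c[290:570,410:652]=b
cv2.imwrite("pics/end.png",c)
E
```

```text
time_s: 8.58
eef_pos: [0.5691, 0.1769, 0.2156]
eef_rot: [-180.0, -0.1, -176.5]
wrist_force: [0.5, 0.4, -0.1]
opening: 0.0002
grip_force: 0.0
```

View pics/end.png

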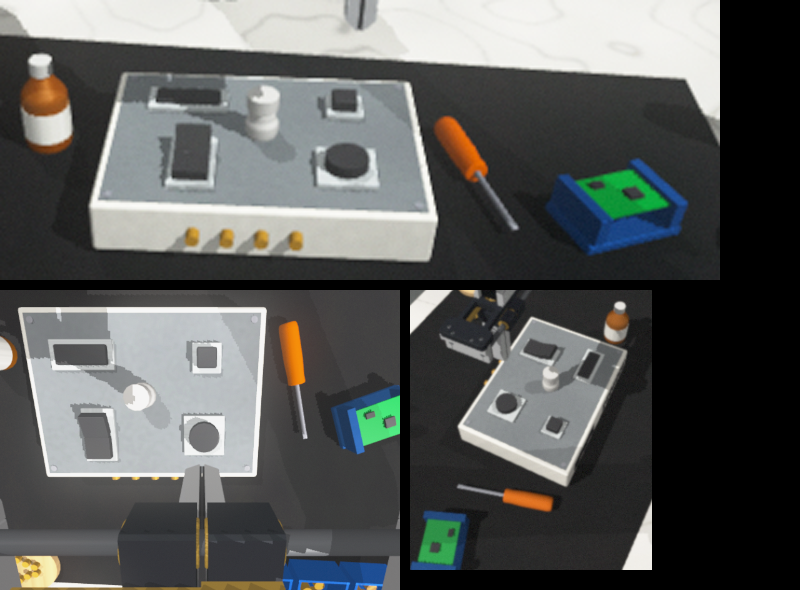

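The composite shows the rocker over (190,150), the bar down (188,97), the round button up again (347,160) and the square key up (344,100). All the bystanders are in place and the arm is clear.

```bash
python3 -c "
from bench import bot
print(bot.hand_in())"
```

```text
the job is handed in; nothing more can be done
None
```

The tester is started and the job handed in after about 9 s of robot time: rocker fully over, then bar key in and staying down, then round button pressed and back up, with the square key and bystanders untouched in the last pictures.

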